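# Reunite the sample moulds with their own lids

## Robot

A 7-joint arm with a two-finger parallel gripper is mounted at the origin on a cart in front of the work surface, level with it; the furniture and walls round the work are solid. World frame = base frame: x ahead of the robot, y to its left, z up, the work surface at z = 0. Lengths are in m, angles in rad, forces in N, time in s.
With the tool pointing down it reaches from about 0.425 to 0.875 m from the base axis. Payload 9.9 kg.
Tool frame: the origin (TCP) lies midway between the tips of the shut fingers; the grasp point (between the pads) lies 19 mm behind it; z points along the fingers, y is the direction in which the jaws open and shut (so a half turn about z gives the same grasp; the last joint's range is limited). The gripper opens to 85 mm and grips with 20 to 120 N. Pads are 22 mm wide; open, the fingers measure 114 mm over their backs; the gripper's body (76 mm by 85 mm) begins 54 mm behind the grasp point. The pads swing forward as they close: fully open they stand 13 mm farther back than shut.
Start: joints at [1.256, 0.576, 0.025, 1.437, -0.015, 1.129, -0.057], TCP at [0.154, -0.657, 0.231] pointing down, gripper open.
Joint ranges: [-2.76, 2.76], [-0.34, 2.15], [-1.52, 1.57], [0.19, 2.46], [-1.09, 4.23], [0.17, 1.99], [-2.82, 2.82]. Speed limits (rad/s): [2.22, 2.22, 3.01, 3.01, 3.14, 3.14, 3.14].

## Interface

Orientations are given as a unit quaternion [x, y, z, w].
In Python, from workcell import env gives the robot as it stands.
- The arm moves only by the tool jog_arm, never from a script. Its argument "commands" is text: rows parted by semicolons, each of 5 numbers parted by spaces: the shift along the tool's x, y, z in mm, then the turn about the tool's z in degrees, then the finger opening in mm, from 0 to 85.4. A call has 1 to 20 rows; each row is the pose to reach, as a shift and turn from the pose commanded when the call began, along the tool's axes at that moment; what a row does not reach only later rows make up. A row lasts 1/12 s, in which the tool goes at most 41.7 mm and 7.16 degrees, less where a joint would pass 70% of its speed; a pose out of reach is approached as far as the arm can. A call with a gripper value outside its range is refused whole. The fingers move at their own pace and stop on an object; "force" is the grip in N (left out, the last holds). Time passes only in rows, so rows that repeat a pose let the fingers close. It gives the time, the measured TCP pose, the force and the opening at its end, in the units of the state.
- env.get_state(): the state, without advancing time (a new reading comes with each control period).
- env.capture(name): name is "scene" or "top" or "wrist"; returns a dict with "img" (400x640x3 uint8, red, green, blue), "fx", "fy", "cx", "cy" (pixels), "position" and "orientation" of the camera in the world. Camera axes: x right, y up, looking along -z (the intrinsics and any distortion apply to the point x, -y, -z); pixel columns grow to the right and rows downward; lengths in m; the calibration is good to about 2 mm. A picture is of the moment at which its call begins. There is no depth.
- env.close_job(): hands the job in, once; it reports no verdict.
The state is a dict: "time": time; "joint_pos": joint angles; "qvel": joint speeds; "tau": joint torques, N m; "position": TCP position; "tcp_rot": TCP orientation; "ft_force": force on the tool from outside, world axes, zero at the start; "torque": the same for the moment, N m; "grip_width": finger opening in m.
Only numpy, scipy, OpenCV 4.12 (cv2) and the standard library are available. Lean on these libraries where they do the work, as an engineer would, in place of code of your own. Each camera call takes 0.05 s, during which the arm holds its last target.

## Task

Close the four white sample moulds before they go back into storage: put each loose blue lid on the mould of its own shape and size (large round, small round, square, oblong), plunger down in the cavity and fully home, so that it lies flat on the rim and flush with the mould all round. Let go of them all, and leave the bottle and the powder cup that stand among them where they are.

Things in the scene. Friction and masses are not known exactly. Their poses are not given: they have to be found in the camera images.
- lid_large_round: Loose blue plastic mould lid, the large round one (outline 92 mm across), standing on its plunger. Origin: centre of the plunger's underside; z up. Upward from it: plunger 14 mm deep, a cone tapering from 56 mm across at the plate to 44 mm at the tip; plate from 14 to 22 mm; grey grip bar from 22 to 54 mm, 46 mm long (x), 20 mm wide (y). 0.1 to 0.2 kg. Any yaw fits.
- base_large_round: Fixed white plastic mould, the large round one (outline 92 mm across), 26 mm high. Origin: centre of its underside; z up. Cavity in its top: round, 60 mm across, straight-sided, 18 mm deep. With its own lid home, the plate lies flat on the rim, outlines flush, and the lid's origin is 12 mm above this origin; about 2 mm play to each side.
- lid_small_round: Loose blue plastic mould lid, the small round one (outline 68 mm across), standing on its plunger. Origin: centre of the plunger's underside; z up. Upward from it: plunger 14 mm deep, a cone tapering from 38 mm across at the plate to 26 mm at the tip; plate from 14 to 22 mm; grey grip bar from 22 to 54 mm, 46 mm long (x), 20 mm wide (y). 0.1 to 0.2 kg. Any yaw fits.
- base_small_round: Fixed white plastic mould, the small round one (outline 68 mm across), 26 mm high. Origin: centre of its underside; z up. Cavity in its top: round, 42 mm across, straight-sided, 18 mm deep. With its own lid home, the plate lies flat on the rim, outlines flush, and the lid's origin is 12 mm above this origin; about 2 mm play to each side.
- lid_square: Loose blue plastic mould lid, the square one (outline 82 x 82 mm), standing on its plunger. Origin: centre of the plunger's underside; z up. Upward from it: plunger 14 mm deep, square, tapering from 42 mm at the plate to 30 mm at the tip; plate from 14 to 22 mm; grey grip bar from 22 to 54 mm, 46 mm long (x), 20 mm wide (y). 0.1 to 0.2 kg. Fits in any of four yaws, a quarter turn apart.
- base_square: Fixed white plastic mould, the square one (outline 82 x 82 mm), 26 mm high. Origin: centre of its underside; z up. Cavity in its top: square, 46 x 46 mm, sides along x and y, straight-sided, 18 mm deep. With its own lid home, the plate lies flat on the rim, outlines flush, and the lid's origin is 12 mm above this origin; about 2 mm play to each side.
- lid_oblong: Loose blue plastic mould lid, the oblong one (outline 102 mm along x, 64 mm along y), standing on its plunger. Origin: centre of the plunger's underside; z up. Upward from it: plunger 14 mm deep, oblong along x, tapering from 58 x 30 mm at the plate to 46 x 18 mm at the tip; plate from 14 to 22 mm; grey grip bar from 22 to 54 mm, 46 mm long (x), 20 mm wide (y). 0.1 to 0.2 kg. Fits in two yaws, half a turn apart.
- base_oblong: Fixed white plastic mould, the oblong one (outline 102 mm along x, 64 mm along y), 26 mm high. Origin: centre of its underside; z up. Cavity in its top: oblong, 62 mm along x, 34 mm along y, straight-sided, 18 mm deep. With its own lid home, the plate lies flat on the rim, outlines flush, and the lid's origin is 12 mm above this origin; about 2 mm play to each side.
- reagent_bottle: Loose white bottle with a red screw cap, 65 mm across, 116 mm high, standing among the moulds; a bystander. Origin: centre of its underside.
- powder_cup: Loose cup of white powder with a red lid, 62 mm across, 73 mm high, standing among the moulds; a bystander. Origin: centre of its underside.
There are look-alikes about, which are no part of the job. What is shaped like the base_large_round but black or pink is not meant.

How it is judged:
By the outcome, as a careful person would: the job done as asked, in the order asked, and still so for the second after the job is handed in, with the robot touching nothing.
It also fails if it takes over 106 s, if anything falls off the work surface, if the arm or the gripper's body presses on something with over 40 N, if the wrist force passes 120 N, or if a joint passes its speed limit or range.

## Working session

There is one attempt and no reset: what is moved stays moved. The work goes in short steps, Python scripts to look and compute and a tool call to move; the robot and the scene stay as the last step left them, time stands still between calls to the robot, and variables do not carry over. Pictures are saved under pics/ and viewed, and the job is handed in when it is done.

Besides the shell and the picture viewer there is one more tool, called as name(argument=value, ...) on one line, values as JSON. jog_arm: Moves the arm, as the interface text tells. Its arguments: {"type":"object","properties":{"commands":{"type":"string"},"force":{"type":"number"}},"required":["commands"]}

```bash
ls; mkdir -p pics
cat > h.py <<'E'
import numpy as np, cv2
from scipy.spatial.transform import Rotation as R
from workcell import env
def cap(n,tag):
    c=env.capture(n); cv2.imwrite(f'pics/{tag}.png',c['img'][:,:,::-1]); 
    np.savez(f'pics/{tag}.npz',**{k:np.array(v) for k,v in c.items()}); return c
def load(tag): return dict(np.load(f'pics/{tag}.npz',allow_pickle=True))
def ray(c,u,v):
    d=np.array([(u-c['cx'])/c['fx'],-(v-c['cy'])/c['fy'],-1.0])
    return np.array(c['position']),R.from_quat(c['orientation']).as_matrix()@d
def onz(c,u,v,z):
    p,d=ray(c,u,v); return p+d*(z-p[2])/d[2]
def proj(c,P):
    q=R.from_quat(c['orientation']).as_matrix().T@(np.array(P)-c['position'])
    return c['cx']+c['fx']*q[0]/-q[2], c['cy']-c['fy']*q[1]/-q[2]
E
python3 - <<'E'
from h import *
print(env.get_state())
for n in ['scene','top','wrist']:
    c=cap(n,n+'0'); print(n,{k:v for k,v in c.items() if k!='img'})
E
```

```text
pics
{'time': 0.0, 'joint_pos': array([ 1.25616716,  0.57649191,  0.02486745,  1.4379285 , -0.01500969,
        1.12897784, -0.05651605]), 'qvel': array([-5.79225335e-05, -2.00188123e-03,  1.61851493e-04, -2.76099229e-03,
        8.49285920e-04, -4.39909141e-04,  3.66633077e-04]), 'tau': array([-7.19001946e-04, -7.65762663e+01,  2.25125872e+00, -2.85955811e+01,
        1.54906686e-02,  1.28411088e-02, -3.16521346e-05]), 'position': array([ 0.15432071, -0.6566553 ,  0.23046296]), 'tcp_rot': array([ 9.93347145e-01,  1.15155516e-01, -1.36683414e-04, -7.98723792e-04]), 'ft_force': array([-0.22597189, -0.54263791,  0.3783635 ]), 'torque': array([ 0.02256667, -0.00335977,  0.01862805]), 'grip_width': 0.08546310187382905}
scene {'fx': 413.2891125824266, 'fy': 413.2891125824266, 'cx': 320.36553830452436, 'cy': 202.97759409036126, 'position': array([-0.25915922,  0.90217926,  0.94960435]), 'orientation': array([-0.17340465,  0.37116041,  0.83001763, -0.3784726 ])}
top {'fx': 519.0891421302883, 'fy': 519.0891421302883, 'cx': 325.9440612795409, 'cy': 196.1222009264122, 'position': array([-0.74393025,  0.44433772,  1.69455472]), 'orientation': array([-0.20930049,  0.25489336,  0.71440016, -0.61713458])}
wrist {'fx': 352.06984102217103, 'fy': 352.06984102217103, 'cx': 320.475147331003, 'cy': 199.27532009631796, 'position': array([ 0.22712988, -0.63945562,  0.37268473]), 'orientation': array([-0.11687606,  0.09406122, -0.61359842,  0.7752351 ])}
```

View pics/scene0.png

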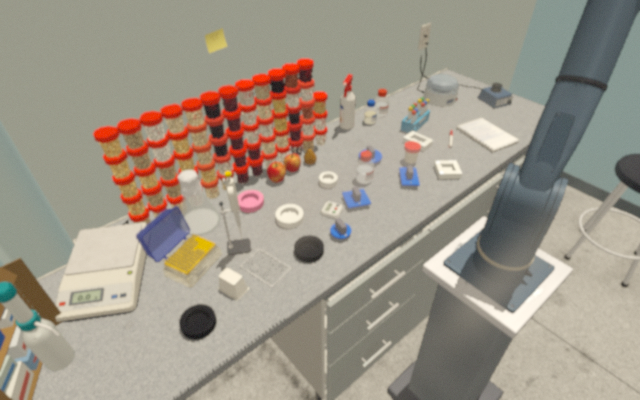

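View pics/top0.png

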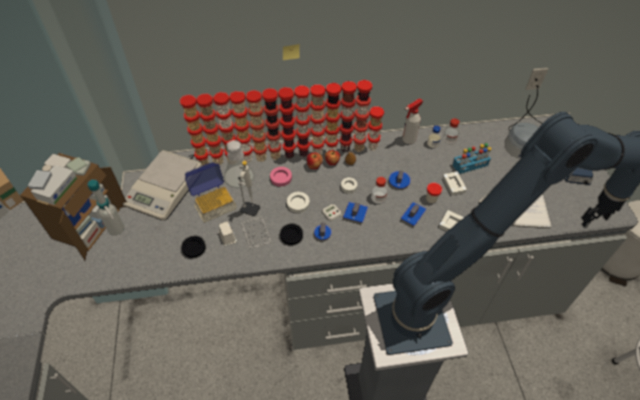

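View pics/wrist0.png

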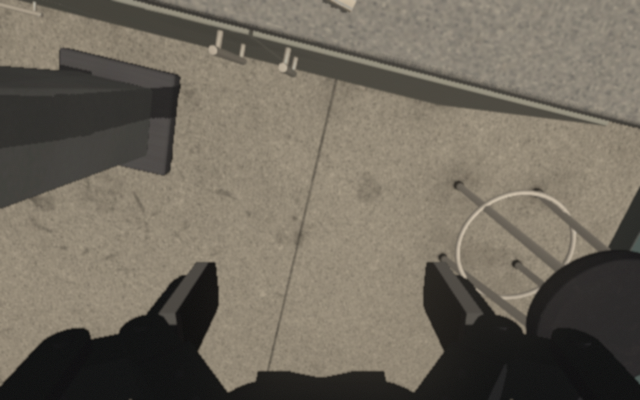

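Run:
```python
from h import *
c=load('top0'); i=c['img'][150:260,260:500,::-1]
cv2.imwrite('pics/top0c.png',cv2.resize(i,None,fx=3.3,fy=3.3,interpolation=cv2.INTER_CUBIC))
c2=load('scene0'); i=c2['img'][125:265,225:475,::-1]
cv2.imwrite('pics/scene0c.png',cv2.resize(i,None,fx=3.2,fy=3.2,interpolation=cv2.INTER_CUBIC))
for n,u,v,z in [('LR?',400,180,.022),('ob?',355,213,.02),('sq?',413,215,.02),('sr?',322,232,.02),('bsq',452,221,.026),('bob',454,183,.026),('bLR',298,201,.026),('bSR',349,185,.026),('rack',332,212,.02),('bottle',380,190,.05),('cup',433,195,.05)]:
    print(n,onz(c,u,v,z).round(3))
```

```text
LR? [ 0.611 -0.106  0.022]
ob? [0.467 0.115 0.02 ]
sq? [ 0.425 -0.114  0.02 ]
sr? [0.394 0.26  0.02 ]
bsq [ 0.37  -0.259  0.026]
bob [ 0.56  -0.327  0.026]
bLR [0.555 0.335 0.026]
bSR [0.61  0.114 0.026]
rack [0.485 0.206 0.02 ]
bottle [ 0.547 -0.002  0.05 ]
cup [ 0.491 -0.211  0.05 ]
```

View pics/top0c.png

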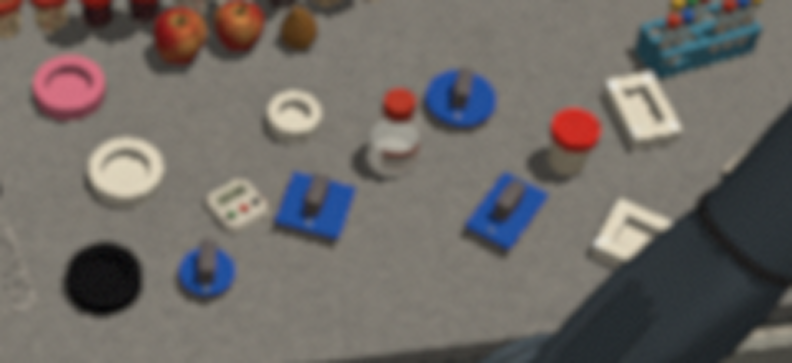

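View pics/scene0c.png

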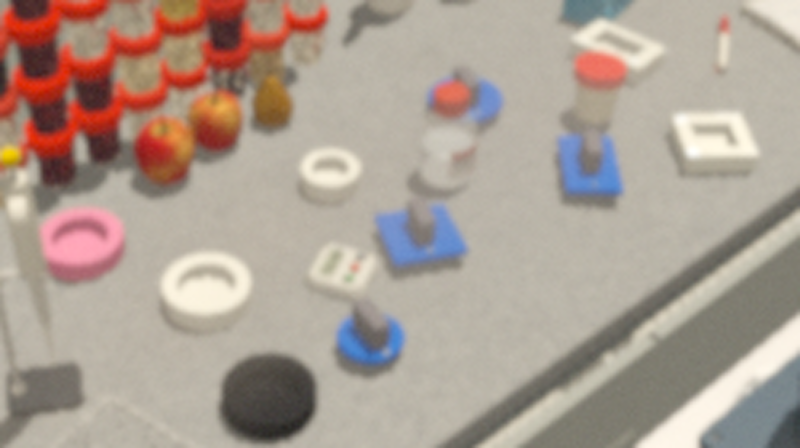

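Run:
```python
from h import *
c=load('wrist0'); s=env.get_state()
T=R.from_quat(s['tcp_rot']).as_matrix(); C=R.from_quat(c['orientation']).as_matrix()
print((T.T@C).round(3), T.T@(c['position']-s['position']), T.round(3))
for x,y in [(.5,-.17),(.5,.2),(.5,-.2)]: print(T.T@(np.array([x,y,.36])-s['position'])*1000)
```

```text
[[ 0.001  0.955  0.297]
 [ 1.    -0.001  0.001]
 [ 0.001  0.297 -0.955]] [ 0.07479045 -0.00038769 -0.14203575] [[ 0.973  0.229 -0.   ]
 [ 0.229 -0.973  0.001]
 [-0.    -0.001 -1.   ]]
[ 447.82277776 -394.95226317 -128.87279627]
[ 532.46854544 -755.13957366 -128.43078133]
[ 440.95960741 -365.74788665 -128.90863532]
```

jog_arm(commands="100 -100 -120 0 60; 520 -400 -130 13 60; 520 -400 -130 13 60; 520 -400 -130 13 60; 520 -400 -130 13 60; 520 -400 -130 13 60; 520 -400 -130 13 60; 520 -400 -130 13 60; 520 -400 -130 13 60; 520 -400 -130 13 60; 520 -400 -130 13 60; 520 -400 -130 13 60; 520 -400 -130 13 60; 520 -400 -130 13 60; 520 -400 -130 13 60; 520 -400 -130 13 60; 520 -400 -130 13 60; 520 -400 -130 13 60; 520 -400 -130 13 60; 520 -400 -130 13 60", force=40)

```text
time: 1.82
position: [0.5683, -0.15, 0.361]
tcp_rot: [1.0, 0.001, -0.001, 0.0]
ft_force: [-0.2, -0.6, -0.4]
grip_width: 0.0599
```

Run:
```python
from h import *
s=env.get_state(); print(s['time'],s['position'],s['tcp_rot'])
c=cap('wrist','w1');cap('top','t1')
```

```text
1.8167 [ 0.5683219  -0.15003794  0.36096727] [ 9.99999125e-01  1.18020030e-03 -5.02590351e-04  3.23563318e-04]
```

View pics/w1.png

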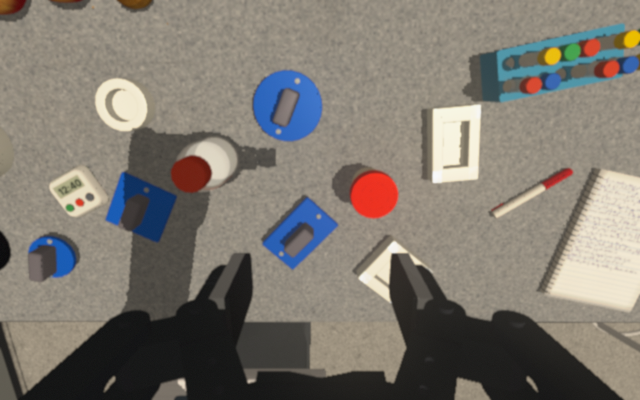

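jog_arm(commands="0 -370 0 0 60; 0 -370 0 0 60; 0 -370 0 0 60; 0 -370 0 0 60; 0 -370 0 0 60; 0 -370 0 0 60; 0 -370 0 0 60; 0 -370 0 0 60; 0 -370 0 0 60; 0 -370 0 0 60; 0 -370 0 0 60; 0 -370 0 0 60; 0 -370 0 0 60")

```text
time: 3.0
position: [0.5682, 0.2188, 0.3614]
tcp_rot: [1.0, 0.0, 0.0, 0.001]
ft_force: [-0.1, 0.4, 0.8]
grip_width: 0.06
```

Run:
```python
from h import *
s=env.get_state(); print(s['time'],s['position'],s['tcp_rot'])
c=cap('wrist','w2')
```

```text
3.0 [0.56824035 0.21877561 0.36144573] [9.99999794e-01 3.09866389e-04 2.06864684e-04 5.23211056e-04]
```

View pics/w2.png

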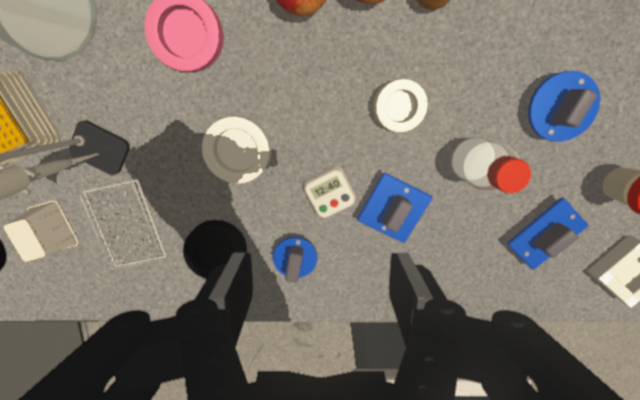

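```bash
cat >> h.py <<'E'
def blobs(c,kind,z,amin=300):
    hsv=cv2.cvtColor(np.ascontiguousarray(c['img']),cv2.COLOR_RGB2HSV)
    m={'blue':cv2.inRange(hsv,(105,150,40),(125,255,255)),'white':cv2.inRange(hsv,(12,5,178),(40,75,255))}[kind]
    m=cv2.morphologyEx(m,cv2.MORPH_OPEN,np.ones((3,3),np.uint8))
    out=[]
    for k in cv2.findContours(m,cv2.RETR_EXTERNAL,cv2.CHAIN_APPROX_NONE)[0]:
        if cv2.contourArea(k)<amin: continue
        P=np.array([onz(c,u,v,z)[:2] for u,v in k[:,0]])
        h=cv2.convexHull((P*1000).astype(np.float32))
        M=cv2.moments(h); r=cv2.minAreaRect(h); e=cv2.fitEllipse(h)
        out.append((k[:,0].mean(0).round(),dict(rect=np.round(r[0],1).tolist(),size=np.round(r[1],1).tolist(),ang=round(r[2],1),ell=np.round(e[0],1).tolist(),ax=np.round(e[1],1).tolist(),cen=[round(M['m10']/M['m00'],1),round(M['m01']/M['m00'],1)])))
    return out
E
python3 - <<'E'
from h import *
for t in ['w1','w2']:
    c=load(t)
    for k,z in [('blue',.022),('white',.026)]:
        print(t,k)
        for p,d in blobs(c,k,z): print(p,*d.items())
E
```

```text
w1 blue
[ 62. 257.] ('rect', [398.6, 237.2]) ('size', [33.1, 66.4]) ('ang', 80.6) ('ell', [400.1, 244.4]) ('ax', [45.7, 65.0]) ('cen', [400.0, 239.7])
[298. 236.] ('rect', [439.9, -118.5]) ('size', [61.3, 99.2]) ('ang', 47.6) ('ell', [439.9, -119.5]) ('ax', [75.1, 125.4]) ('cen', [439.7, -118.6])
[140. 206.] ('rect', [479.7, 109.7]) ('size', [79.7, 80.5]) ('ang', 63.4) ('ell', [480.7, 109.7]) ('ax', [94.5, 118.6]) ('cen', [479.7, 109.7])
[287. 105.] ('rect', [622.3, -105.2]) ('size', [86.9, 87.6]) ('ang', 0.2) ('ell', [622.0, -105.3]) ('ax', [88.4, 88.7]) ('cen', [622.0, -105.4])
w1 white
[384. 269.] ('rect', [379.8, -257.0]) ('size', [64.9, 83.2]) ('ang', 51.0) ('ell', [371.0, -246.5]) ('ax', [59.4, 118.2]) ('cen', [380.3, -247.6])
[519. 201.] ('rect', [492.1, -432.3]) ('size', [10.6, 75.9]) ('ang', 34.4) ('ell', [491.9, -432.5]) ('ax', [13.8, 83.5]) ('cen', [492.1, -432.4])
[600. 244.] ('rect', [425.4, -587.5]) ('size', [144.7, 206.6]) ('ang', 78.7) ('ell', [398.9, -569.7]) ('ax', [142.0, 280.0]) ('cen', [413.4, -570.2])
[ 77. 194.] ('rect', [503.9, 193.7]) ('size', [58.3, 66.1]) (
[... 1550 characters left out ...]
] ('rect', [430.3, 655.2]) ('size', [63.0, 40.1]) ('ang', 16.3) ('ell', [430.1, 655.6]) ('ax', [49.1, 74.6]) ('cen', [430.4, 655.4])
[330. 193.] ('rect', [503.1, 205.1]) ('size', [58.6, 59.5]) ('ang', 27.2) ('ell', [503.8, 204.7]) ('ax', [67.7, 73.6]) ('cen', [503.3, 205.2])
[482. 162.] ('rect', [549.2, -2.9]) ('size', [48.2, 58.4]) ('ang', 64.8) ('ell', [546.6, -7.7]) ('ax', [59.0, 60.3]) ('cen', [547.9, -4.5])
[239. 133.] ('rect', [589.2, 326.4]) ('size', [85.4, 38.8]) ('ang', 67.1) ('ell', [585.6, 329.3]) ('ax', [45.3, 84.0]) ('cen', [587.3, 327.6])
[402. 105.] ('rect', [622.9, 112.6]) ('size', [67.3, 67.5]) ('ang', 0.1) ('ell', [623.3, 112.5]) ('ax', [67.8, 67.9]) ('cen', [623.4, 112.6])
```

Run:
```python
from h import *
a=load('w1')['img'][:,:,::-1];b=load('w2')['img'][:,:,::-1]
f=lambda i,u,v:cv2.resize(i[v-40:v+40,u-50:u+50],None,fx=4,fy=3.75,interpolation=cv2.INTER_CUBIC)
cv2.imwrite('pics/z1.png',np.vstack([np.hstack([f(b,395,208),f(b,295,255)]),np.hstack([f(a,288,105),f(a,300,232)])]))
```

```text
(no output)
```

View pics/z1.png

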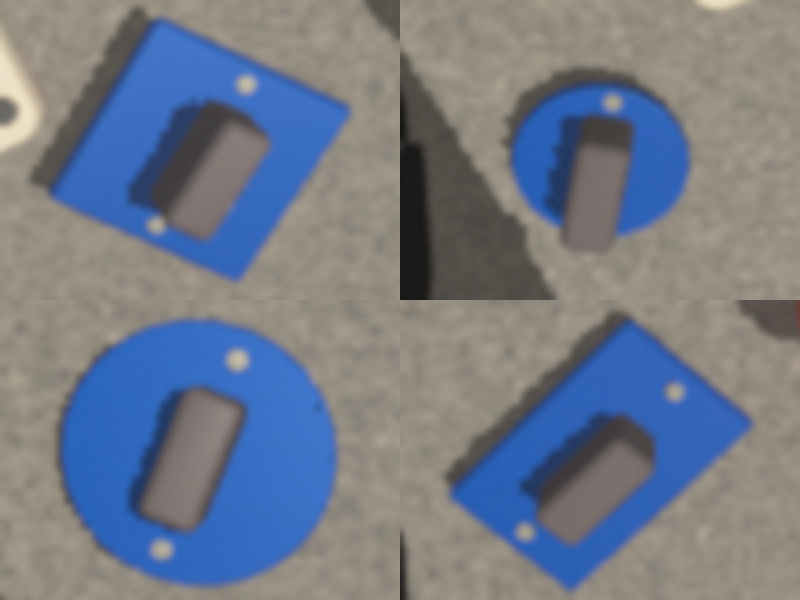

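jog_arm(commands="-166 -37 200 11 50; -166 -37 200 11 50; -166 -37 200 11 50; -166 -37 200 11 50; -166 -37 200 11 50; -166 -37 200 11 50; -166 -37 200 11 50; -166 -37 200 11 50; -166 -37 200 11 50; -166 -37 200 11 50")

```text
time: 3.88
position: [0.4036, 0.2573, 0.1625]
tcp_rot: [0.995, -0.095, 0.001, -0.001]
ft_force: [-0.4, 0.7, 0.4]
grip_width: 0.0499
```

Run:
```python
from h import *
s=env.get_state(); print(s['time'],s['position'],s['tcp_rot'],s['joint_pos'])
c=cap('wrist','w3')
print(proj(c,[.402,.256,.022]))
for p,d in blobs(c,'blue',.022): print(p,*d.items())
```

```text
3.8833 [0.40361996 0.25733339 0.16254371] [ 9.95478144e-01 -9.49812611e-02  1.15213878e-03 -7.04795502e-04] [-0.51587257  0.37473471 -0.20384036  2.03034262  0.11062303  0.74401811
 -2.54831186]
(np.float64(322.8421531330027), np.float64(186.06428779720744))
[341. 183.] ('rect', [400.5, 238.3]) ('size', [26.3, 62.9]) ('ang', 89.7) ('ell', [400.1, 243.9]) ('ax', [36.0, 60.5]) ('cen', [400.4, 240.3])
[301. 182.] ('rect', [408.4, 275.8]) ('size', [26.2, 62.0]) ('ang', 68.4) ('ell', [404.9, 268.3]) ('ax', [41.7, 59.6]) ('cen', [407.4, 274.0])
[498.  52.] ('rect', [478.8, 113.3]) ('size', [80.1, 80.0]) ('ang', 63.4) ('ell', [474.9, 110.6]) ('ax', [90.3, 108.8]) ('cen', [476.3, 112.8])
```

View pics/w3.png

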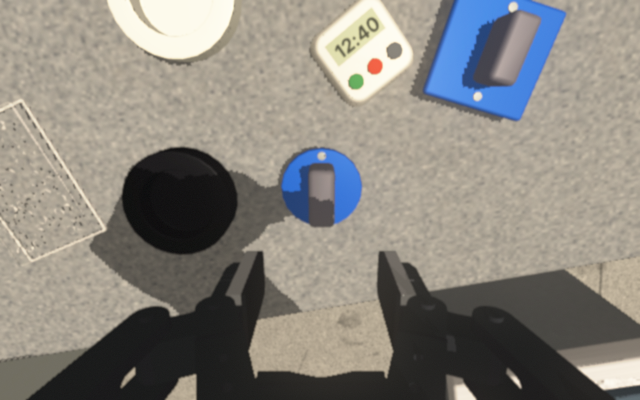

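```bash
cat >> h.py <<'E'
def hull_in(c,z,box,kind='blue'):
    hsv=cv2.cvtColor(np.ascontiguousarray(c['img']),cv2.COLOR_RGB2HSV)
    m=cv2.inRange(hsv,(105,120,30),(128,255,255)) if kind=='blue' else cv2.inRange(hsv,(12,5,178),(40,75,255))
    m=cv2.morphologyEx(m,cv2.MORPH_OPEN,np.ones((3,3),np.uint8))
    u0,v0,u1,v1=box; k=np.zeros_like(m);k[v0:v1,u0:u1]=m[v0:v1,u0:u1]
    ys,xs=np.nonzero(k); h=cv2.convexHull(np.stack([xs,ys],1).astype(np.int32))[:,0]
    P=np.array([onz(c,u,v,z)[:2]*1000 for u,v in h]).astype(np.float32)
    return P
def circ(P):
    A=np.c_[2*P,np.ones(len(P))]; s=np.linalg.lstsq(A,(P**2).sum(1),rcond=None)[0]
    return s[:2].round(1),2*np.sqrt(s[2]+s[0]**2+s[1]**2),cv2.minEnclosingCircle(P)
E
python3 - <<'E'
from h import *
print(circ(hull_in(load('w3'),.022,(270,140,370,228))))
print(circ(hull_in(load('w2'),.022,(265,235,320,282))))
s=env.get_state();T=R.from_quat(s['tcp_rot']).as_matrix()
print(T.T@(np.array([.402,.257,.028])-s['position'])*1000)
E
```

```text
(array([400.9, 257.7]), np.float64(66.09209231384558), ((400.7455139160156, 257.8370666503906), 33.328277587890625))
(array([401.8, 257.7]), np.float64(66.46126902876628), ((401.8549499511719, 257.641357421875), 33.770912170410156))
[ -1.90877222   1.02818459 134.58404276]
```

jog_arm(commands="-2 0 40 0 50; -2 0 80 0 50; -2 0 110 0 50; -2 0 125 0 50; -2 0 132 0 50; -2 0 132 0 50; -2 0 132 0 15; -2 0 132 0 15; -2 0 132 0 15; -2 0 132 0 15; -2 0 132 0 15; -2 0 132 0 15", force=40)

```text
time: 4.93
position: [0.4006, 0.2584, 0.0307]
tcp_rot: [0.996, -0.094, 0.001, -0.001]
ft_force: [0.2, -1.1, 8.5]
grip_width: 0.0197
```

```bash
cat >> h.py <<'E'
def tool(dw):
    s=env.get_state();T=R.from_quat(s['tcp_rot']).as_matrix(); return (T.T@np.array(dw)).round(1)
E
python3 - <<'E'
from h import *
print(tool([221.9,-145.4,0]))
E
```

```text
[245.2 101.3   0.3]
```

jog_arm(commands="0 0 -35 0 15; 0 0 -75 0 15; 0 0 -100 0 15; 0 0 -100 0 15")

```text
time: 5.27
position: [0.4017, 0.2595, 0.1346]
tcp_rot: [0.996, -0.094, 0.003, -0.003]
ft_force: [0.7, 0.2, -1.6]
grip_width: 0.0189
```

jog_arm(commands="245 101 0 0 15; 245 101 0 0 15; 245 101 0 0 15; 245 101 0 0 15; 245 101 0 0 15; 245 101 0 0 15; 245 101 0 0 15; 245 101 0 0 15; 245 101 30 0 15; 245 101 40 0 15; 245 101 40 0 15; 245 101 40 0 15")

```text
time: 6.27
position: [0.6203, 0.1134, 0.0891]
tcp_rot: [0.996, -0.093, -0.001, 0.0]
ft_force: [0.8, 0.1, -0.9]
grip_width: 0.019
```

Run:
```python
from h import *
s=env.get_state(); print(s['time'],s['position'],s['tcp_rot'],s['joint_pos'])
c=cap('wrist','w4')
lo=s['position'][2]-.0307
print('lid z',lo)
for p,d in blobs(c,'blue',.022+lo): print(p,*d.items())
for p,d in blobs(c,'white',.026): print(p,*d.items())
```

```text
6.2667 [0.62031343 0.11343455 0.0890563 ] [ 9.95631879e-01 -9.33602447e-02 -9.87901146e-04  2.25625596e-04] [-0.14179006  0.65872055 -0.18422633  1.71463116  0.15888549  0.78483582
 -2.1589904 ]
lid z 0.0583562957584291
[332. 357.] ('rect', [562.1, 120.0]) ('size', [24.5, 29.3]) ('ang', 5.3) ('ell', [561.2, 118.7]) ('ax', [24.9, 32.9]) ('cen', [561.7, 118.4])
[321. 230.] ('rect', [631.2, 111.2]) ('size', [65.1, 43.9]) ('ang', 79.3) ('ell', [621.5, 113.1]) ('ax', [64.4, 65.2]) ('cen', [628.8, 111.8])
[624. 152.] ('rect', [641.9, -21.4]) ('size', [56.6, 18.1]) ('ang', 4.4) ('ell', [642.4, -33.8]) ('ax', [42.4, 55.7]) ('cen', [642.4, -23.0])
[ 37. 350.] ('rect', [558.1, 321.8]) ('size', [62.7, 92.6]) ('ang', 64.1) ('ell', [563.3, 331.9]) ('ax', [83.6, 92.8]) ('cen', [559.9, 327.9])
[526. 295.] ('rect', [536.2, -11.3]) ('size', [65.2, 60.6]) ('ang', 44.6) ('ell', [538.1, -10.8]) ('ax', [63.5, 71.8]) ('cen', [537.4, -10.9])
[333. 176.] ('rect', [644.2, 100.0]) ('size', [59.7, 20.3]) ('ang', 59.1) ('ell', [630.9, 108.2]) ('ax', [51.3, 60.9]) ('cen', [642.6, 100.9])
```

View pics/w4.png

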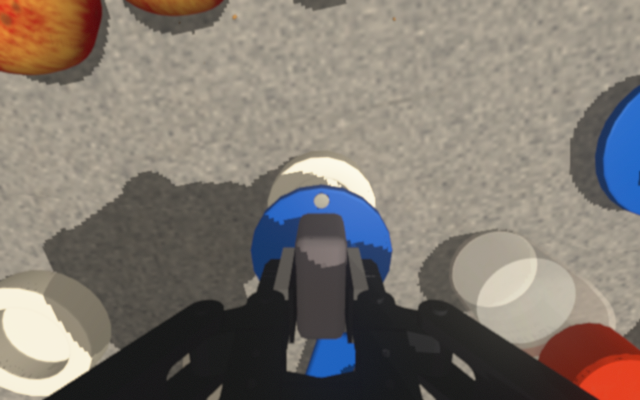

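jog_arm(commands="2 1 0 0 15; 2 1 15 0 15; 2 1 30 0 15; 2 1 40 0 15; 2 1 45 0 15; 2 1 48 0 15; 2 1 48 0 15; 2 1 48 0 15")

```text
time: 6.98
position: [0.6234, 0.1116, 0.0427]
tcp_rot: [0.996, -0.094, 0.0, -0.0]
ft_force: [-2.7, -0.6, 6.4]
grip_width: 0.019
```

jog_arm(commands="0 0 0 0 50; 0 0 0 0 50; 0 0 0 0 50; 0 0 0 0 50; 0 0 -30 0 50; 0 0 -70 0 50; 0 0 -110 0 50; 0 0 -140 0 50; 0 0 -150 0 50")

```text
time: 7.73
position: [0.6253, 0.1122, 0.1967]
tcp_rot: [0.996, -0.094, 0.003, -0.001]
ft_force: [0.8, 0.1, 0.6]
grip_width: 0.0502
```

Run:
```python
from h import *
s=env.get_state(); print(s['time'],s['position'],s['tcp_rot'],s['grip_width'])
c=cap('wrist','w5')
for p,d in blobs(c,'blue',.034): print(p,*d.items())
print(tool([622.1-s['position'][0]*1000,-104.3-s['position'][1]*1000,0]))
```

```text
7.7333 [0.62528706 0.11219054 0.19671066] [ 0.99556372 -0.09401759  0.00347024 -0.00123561] 0.05024007817945411
[346. 308.] ('rect', [488.9, 110.7]) ('size', [77.4, 77.9]) ('ang', 63.3) ('ell', [487.0, 115.6]) ('ax', [84.9, 103.1]) ('cen', [488.3, 113.8])
[571. 304.] ('rect', [450.2, -108.1]) ('size', [61.7, 96.3]) ('ang', 47.1) ('ell', [450.4, -110.7]) ('ax', [79.3, 121.4]) ('cen', [451.0, -109.7])
[302. 177.] ('rect', [630.1, 130.5]) ('size', [25.4, 60.5]) ('ang', 69.9) ('ell', [627.5, 124.4]) ('ax', [37.2, 58.6]) ('cen', [629.4, 128.6])
[341. 177.] ('rect', [622.7, 92.1]) ('size', [25.5, 62.3]) ('ang', 88.6) ('ell', [622.3, 99.6]) ('ax', [39.3, 59.8]) ('cen', [622.7, 94.1])
[561. 133.] ('rect', [625.5, -96.7]) ('size', [87.5, 85.5]) ('ang', 79.3) ('ell', [625.4, -96.5]) ('ax', [85.9, 87.7]) ('cen', [625.4, -96.6])
[ 37.4 213.3  -0.4]
```

View pics/w5.png

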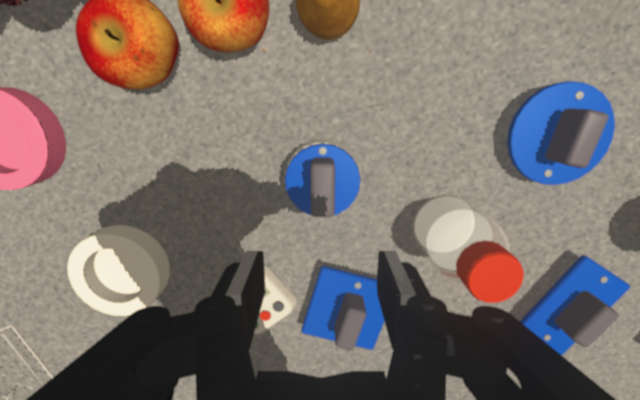

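jog_arm(commands="37 213 0 5 50; 37 213 0 9.7 50; 37 213 0 9.7 50; 37 213 0 9.7 50; 37 213 0 9.7 50; 37 213 30 9.7 50; 37 213 30 9.7 50; 37 213 30 9.7 50")

```text
time: 8.45
position: [0.6181, -0.1052, 0.1591]
tcp_rot: [0.984, -0.179, -0.002, 0.0]
ft_force: [-0.4, 0.8, 0.2]
grip_width: 0.0499
```

Run:
```python
from h import *
s=env.get_state(); print(s['time'],s['position'],s['tcp_rot'],s['joint_pos'])
c=cap('wrist','w6')
for p,d in blobs(c,'blue',.022): print(p,*d.items())
for p,d in blobs(c,'white',.026): print(p,*d.items())
```

```text
8.45 [ 0.61813799 -0.10523363  0.15907879] [ 9.83923824e-01 -1.78575149e-01 -2.19628030e-03  3.58502043e-05] [ 0.18459513  0.57359839 -0.14559092  1.65597992  0.09828869  0.92356462
 -1.92755428]
[374. 348.] ('rect', [446.8, -100.2]) ('size', [27.8, 68.4]) ('ang', 46.7) ('ell', [447.0, -93.9]) ('ax', [33.0, 74.3]) ('cen', [445.9, -95.7])
[ 95. 262.] ('rect', [617.8, 102.8]) ('size', [37.7, 68.8]) ('ang', 81.9) ('ell', [620.0, 118.9]) ('ax', [66.1, 71.3]) ('cen', [619.0, 105.6])
[319. 177.] ('rect', [623.1, -105.5]) ('size', [89.4, 88.0]) ('ang', 69.4) ('ell', [622.9, -105.6]) ('ax', [89.1, 89.6]) ('cen', [622.9, -105.6])
[582. 343.] ('rect', [386.4, -272.5]) ('size', [82.7, 54.6]) ('ang', 50.4) ('ell', [379.6, -287.6]) ('ax', [52.8, 125.6]) ('cen', [387.7, -280.5])
[610. 134.] ('rect', [572.7, -330.7]) ('size', [102.4, 60.6]) ('ang', 5.5) ('ell', [582.1, -326.1]) ('ax', [68.0, 142.1]) ('cen', [575.6, -325.9])
```

View pics/w6.png

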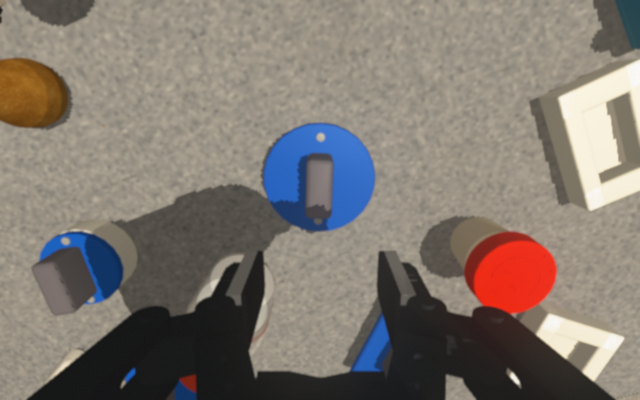

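jog_arm(commands="4 -1 40 0 50; 4 -1 80 0 50; 4 -1 105 0 50; 4 -1 120 0 50; 4 -1 127 0 50; 4 -1 127 0 50; 4 -1 127 0 15; 4 -1 127 0 15; 4 -1 127 0 15; 4 -1 127 0 15; 4 -1 127 0 15; 4 -1 127 0 15")

```text
time: 9.5
position: [0.6251, -0.105, 0.036]
tcp_rot: [0.984, -0.178, 0.002, -0.0]
ft_force: [0.3, -0.0, 7.0]
grip_width: 0.0191
```

jog_arm(commands="0 0 -35 0 15; 0 0 -75 0 15; 0 0 -115 0 15; 0 0 -155 0 15; 0 0 -165 0 15")

```text
time: 9.92
position: [0.6264, -0.1054, 0.2067]
tcp_rot: [0.984, -0.178, 0.005, -0.0]
ft_force: [1.2, -1.1, -1.0]
grip_width: 0.0189
```

Run:
```python
from h import *
s=env.get_state(); print(s['time'],s['position'],s['tcp_rot'],s['grip_width'],s['ft_force'])
cap('top','t2'); cap('scene','s2')
for t,box in [('top0',(285,190,312,214)),('t2',(285,190,312,214)),('scene0',(272,200,306,232)),('s2',(272,200,306,232)),('w5',(55,215,180,330)),('w2',(195,110,278,190))]:
    c=load(t);u0,v0,u1,v1=box
    im=np.ascontiguousarray(c['img']);hsv=cv2.cvtColor(im,cv2.COLOR_RGB2HSV).astype(int)
    print(t,hsv[(v0+v1)//2-12:(v0+v1)//2+12:4,(u0+u1)//2].tolist())
    cv2.imwrite(f'pics/b_{t}.png',cv2.resize(im[v0:v1,u0:u1,::-1],(380,380),interpolation=cv2.INTER_CUBIC))
f=lambda t:cv2.imread(f'pics/b_{t}.png')
cv2.imwrite('pics/z2.png',cv2.resize(np.vstack([np.hstack([f('t2'),f('s2')]),np.hstack([f('w5'),f('w2')])]),(600,600)))
```

```text
9.9167 [ 0.62639654 -0.10535161  0.20672284] [ 9.84028718e-01 -1.77942558e-01  4.87733781e-03 -3.74257742e-04] 0.018872113380885538 [ 1.17714097 -1.0719274  -1.03332781]
top0 [[20, 29, 134], [21, 39, 189], [21, 39, 205], [21, 38, 220], [20, 38, 219], [21, 39, 131]]
t2 [[21, 29, 139], [21, 38, 195], [22, 38, 213], [23, 35, 225], [23, 36, 224], [21, 38, 135]]
scene0 [[21, 29, 232], [20, 37, 194], [21, 31, 239], [21, 28, 251], [21, 29, 250], [20, 36, 189]]
s2 [[20, 28, 240], [20, 36, 201], [21, 28, 247], [25, 24, 255], [24, 25, 255], [22, 37, 199]]
w5 [[23, 30, 246], [23, 29, 247], [21, 29, 247], [21, 29, 247], [22, 28, 246], [21, 29, 247]]
w2 [[22, 30, 244], [21, 49, 225], [20, 47, 140], [20, 47, 140], [20, 46, 140], [19, 49, 140]]
```

View pics/z2.png

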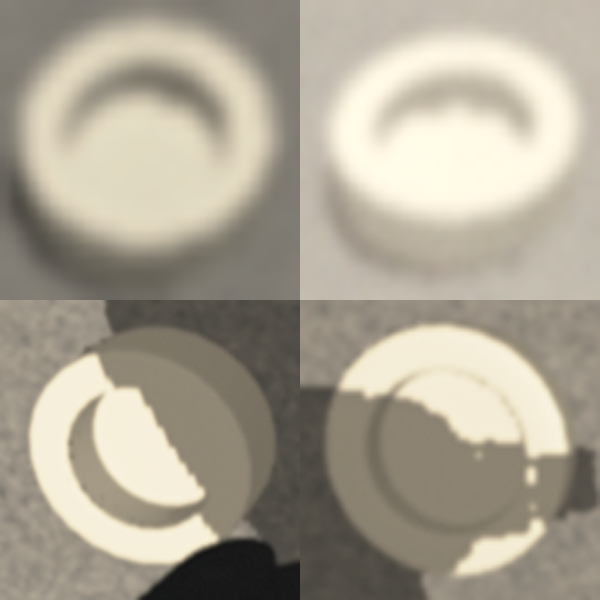

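Run:
```python
from h import *
c=load('w2'); print('w2',onz(c,236.1,150,.026), onz(c,202.2,147.3,.026),onz(c,233.7,116.4,.026),onz(c,237.9,183.6,.026))
for t,box in [('top0',(285,190,312,214)),('t2',(285,190,312,214))]:
    c=load(t);u0,v0,u1,v1=box
    k=np.zeros((400,640),np.uint8);k[v0:v1,u0:u1]=(c['img'][v0:v1,u0:u1,0]>170)*255
    cn=max(cv2.findContours(k,cv2.RETR_EXTERNAL,cv2.CHAIN_APPROX_NONE)[0],key=cv2.contourArea)
    P=np.array([onz(c,u,v,.026)[:2]*1000 for u,v in cn[:,0]]);print(t,circ(P))
# bias check of the top camera on SR base (known 623.2,112.3)
c=load('top0');k=np.zeros((400,640),np.uint8);k[176:195,338:361]=(c['img'][176:195,338:361,0]>170)*255
cn=max(cv2.findContours(k,cv2.RETR_EXTERNAL,cv2.CHAIN_APPROX_NONE)[0],key=cv2.contourArea)
print('SR top0',circ(np.array([onz(c,u,v,.026)[:2]*1000 for u,v in cn[:,0]])))
s=env.get_state()['position']*1000
print(tool([570-s[0],337-s[1],0]),tool([565-s[0],337-s[1],0]))
```

```text
w2 [0.56477957 0.33379767 0.026     ] [0.56840462 0.37957602 0.026     ] [0.60940708 0.333859   0.026     ] [0.5175434  0.33457328 0.026     ]Traceback (most recent call last):
  File "<stdin>", line 7, in <module>
  File "h.py", line 38, in circ
    return s[:2].round(1),2*np.sqrt(s[2]+s[0]**2+s[1]**2),cv2.minEnclosingCircle(P)
                                                          ~~~~~~~~~~~~~~~~~~~~~~^^^
cv2.error: OpenCV(4.12.0) /io/opencv/modules/imgproc/src/shapedescr.cpp:201: error: (-215:Assertion failed) count >= 0 && (depth == CV_32F || depth == CV_32S) in function 'minEnclosingCircle'
```

Run:
```python
from h import *
for n,t,box in [('LR','top0',(285,190,312,214)),('SR','top0',(338,176,361,195))]:
    c=load(t);u0,v0,u1,v1=box
    k=np.zeros((400,640),np.uint8);k[v0:v1,u0:u1]=(c['img'][v0:v1,u0:u1,0]>170)*255
    cn=max(cv2.findContours(k,cv2.RETR_EXTERNAL,cv2.CHAIN_APPROX_NONE)[0],key=cv2.contourArea)
    P=np.array([onz(c,u,v,.026)[:2]*1000 for u,v in cn[:,0]],dtype=np.float32);print(n,t,circ(P))
s=env.get_state()['position']*1000
print(tool([564-s[0],334-s[1],0]))
```

```text
LR top0 (array([560.1, 335.4]), np.float64(88.10248312276235), ((560.0667724609375, 335.41278076171875), 45.933597564697266))
SR top0 (array([619.6, 113.5]), np.float64(64.01464236695519), ((620.2117919921875, 113.57113647460938), 34.0716438293457))
[-211.1 -390.    -0.7]
```

Run:
```python
from h import *
c=load('w2'); print(onz(c,80,150,.02),onz(c,128,150,.01))
```

```text
[0.56354229 0.55035049 0.02      ] [0.56198127 0.48969013 0.01      ]
```

jog_arm(commands="-211 -390 0 -7 15; -211 -390 0 -14 15; -211 -390 0 -21 15; -211 -390 0 -28 15; -211 -390 0 -35 15; -211 -390 0 -42 15; -211 -390 0 -42 15; -211 -390 0 -42 15; -211 -390 0 -42 15; -211 -390 0 -42 15; -211 -390 0 -42 15; -211 -390 0 -42 15; -211 -390 40 -42 15; -211 -390 80 -42 15; -211 -390 100 -42 15; -211 -390 100 -42 15; -211 -390 100 -42 15")

```text
time: 11.43
position: [0.5614, 0.3331, 0.0973]
tcp_rot: [0.982, 0.187, -0.002, 0.001]
ft_force: [-0.2, 0.1, -1.7]
grip_width: 0.0191
```

Run:
```python
from h import *
s=env.get_state(); print(s['time'],s['position'],s['tcp_rot'],s['joint_pos'])
c=cap('wrist','w7')
lo=s['position'][2]-.036
for p,d in blobs(c,'blue',.022+lo): print(p,*d.items())
```

```text
11.4333 [0.5614009  0.33309044 0.09734653] [ 9.82402801e-01  1.86761852e-01 -2.04335871e-03  7.56290425e-04] [-0.40728993  0.68892887 -0.33606097  1.63926792  0.27822871  0.86530702
 -2.04979365]
[571. 369.] ('rect', [543.2, 176.5]) ('size', [59.6, 17.6]) ('ang', 67.7) ('ell', [547.4, 184.4]) ('ax', [17.6, 73.4]) ('cen', [546.2, 181.5])
[631. 253.] ('rect', [613.6, 192.7]) ('size', [40.2, 10.4]) ('ang', 36.8) ('ell', [615.4, 191.3]) ('ax', [14.1, 38.8]) ('cen', [614.7, 192.3])
[321. 230.] ('rect', [569.7, 336.8]) ('size', [69.7, 89.2]) ('ang', 21.6) ('ell', [560.3, 333.2]) ('ax', [89.2, 89.6]) ('cen', [566.4, 335.6])
```

View pics/w7.png

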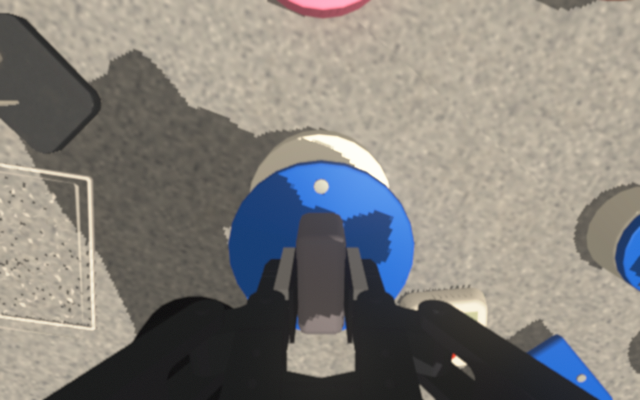

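jog_arm(commands="3 0 0 0 15; 3 0 15 0 15; 3 0 30 0 15; 3 0 42 0 15; 3 0 48 0 15; 3 0 51 0 15; 3 0 51 0 15; 3 0 51 0 15")

```text
time: 12.15
position: [0.5658, 0.3356, 0.0491]
tcp_rot: [0.982, 0.187, 0.001, -0.0]
ft_force: [0.2, -0.1, -2.0]
grip_width: 0.0192
```

jog_arm(commands="0 0 2 0 15; 0 0 4 0 15; 0 0 4 0 15; 0 0 4 0 15")

```text
time: 12.48
position: [0.5661, 0.3357, 0.0479]
tcp_rot: [0.982, 0.186, 0.002, -0.0]
ft_force: [-6.1, -5.0, 26.3]
grip_width: 0.0193
```

jog_arm(commands="-2 0 -3 0 15; -2 0 -3 0 15; -2 0 -1 0 15; -2 0 -1 0 15; -2 0 -1 0 50; -2 0 -1 0 50; -2 0 -1 0 50; -2 0 -1 0 50; -2 0 -30 0 50; -2 0 -70 0 50; -2 0 -110 0 50; -2 0 -140 0 50; -2 0 -150 0 50")

```text
time: 13.57
position: [0.565, 0.3359, 0.1994]
tcp_rot: [0.982, 0.187, 0.003, -0.001]
ft_force: [0.6, 0.7, -1.1]
grip_width: 0.0499
```

Run:
```python
from h import *
s=env.get_state(); print(s['time'],s['position'],s['tcp_rot'],s['grip_width'])
c=cap('wrist','w8')
for p,d in blobs(c,'blue',.034): print(p,*d.items())
for p,d in blobs(c,'blue',.022): print(p,*d.items())
```

```text
13.5667 [0.56496299 0.33594745 0.19936541] [ 0.98241661  0.18667215  0.00299695 -0.00146097] 0.04994982281094972
[494. 306.] ('rect', [494.1, 119.4]) ('size', [78.4, 58.2]) ('ang', 63.6) ('ell', [487.5, 117.6]) ('ax', [81.3, 106.8]) ('cen', [505.9, 124.6])
[558. 198.] ('rect', [625.9, 131.0]) ('size', [32.4, 64.0]) ('ang', 79.3) ('ell', [623.3, 119.4]) ('ax', [55.2, 62.7]) ('cen', [625.4, 128.5])
[321. 179.] ('rect', [562.9, 335.5]) ('size', [88.8, 88.7]) ('ang', 69.1) ('ell', [562.9, 335.2]) ('ax', [89.0, 89.2]) ('cen', [562.9, 335.2])
[494. 306.] ('rect', [488.6, 109.9]) ('size', [81.5, 60.5]) ('ang', 63.6) ('ell', [472.6, 105.1]) ('ax', [91.6, 124.4]) ('cen', [501.0, 115.3])
[558. 198.] ('rect', [625.6, 121.9]) ('size', [33.7, 66.5]) ('ang', 79.3) ('ell', [622.9, 109.8]) ('ax', [57.6, 65.1]) ('cen', [625.1, 119.4])
[321. 179.] ('rect', [560.1, 334.4]) ('size', [92.3, 92.1]) ('ang', 69.1) ('ell', [560.2, 334.1]) ('ax', [92.4, 92.7]) ('cen', [560.2, 334.1])
```

View pics/w8.png

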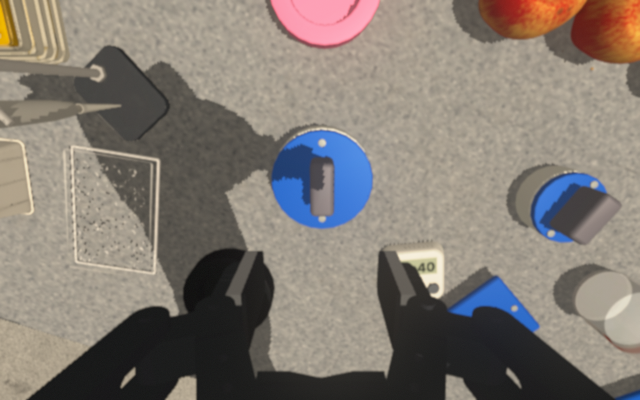

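Run:
```python
from h import *
s=env.get_state()['position']*1000
print(tool([479.9-s[0],111.1-s[1],0]))
```

```text
[-161.6  177.9   -1.4]
```

jog_arm(commands="-162 178 0 7 50; -162 178 0 14 50; -162 178 0 21 50; -162 178 0 28 50; -162 178 0 35 50; -162 178 0 42 50; -162 178 40 48 50; -162 178 40 48 50; -162 178 40 48 50; -162 178 40 48 50")

```text
time: 14.45
position: [0.4781, 0.1108, 0.1544]
tcp_rot: [0.974, -0.226, -0.001, -0.0]
ft_force: [0.4, 0.4, -0.2]
grip_width: 0.0498
```

Run:
```python
from h import *
s=env.get_state(); print(s['time'],s['position'],s['tcp_rot'],s['joint_pos'])
c=cap('wrist','w9')
for p,d in blobs(c,'blue',.022): print(p,*d.items())
for p,d in blobs(c,'white',.026): print(p,*d.items())
```

```text
14.45 [0.478137   0.11076404 0.15440751] [ 9.74042611e-01 -2.26363877e-01 -6.22059329e-04 -2.32872634e-05] [-0.21042614  0.40143415 -0.1550979   2.00989372  0.08880009  0.73757035
 -2.44671128]
[ 38. 218.] ('rect', [553.4, 331.7]) ('size', [66.4, 94.7]) ('ang', 51.8) ('ell', [558.3, 338.4]) ('ax', [80.6, 96.1]) ('cen', [556.1, 334.5])
[319. 185.] ('rect', [479.6, 111.3]) ('size', [79.8, 79.4]) ('ang', 63.4) ('ell', [479.7, 111.2]) ('ax', [92.9, 119.1]) ('cen', [479.6, 111.2])
[601. 104.] ('rect', [439.8, -116.1]) ('size', [64.1, 99.8]) ('ang', 47.3) ('ell', [436.5, -104.1]) ('ax', [68.9, 120.7]) ('cen', [437.8, -107.1])
[227.  28.] ('rect', [611.3, 120.2]) ('size', [68.8, 37.5]) ('ang', 63.9) ('ell', [620.3, 116.0]) ('ax', [56.3, 68.1]) ('cen', [613.6, 118.8])
[623. 385.] ('rect', [169.5, -62.6]) ('size', [38.3, 33.2]) ('ang', 89.4) ('ell', [171.8, -64.2]) ('ax', [36.7, 46.4]) ('cen', [171.8, -64.1])
[210. 188.] ('rect', [521.4, 188.0]) ('size', [67.4, 33.1]) ('ang', 72.1) ('ell', [517.6, 190.3]) ('ax', [39.2, 70.2]) ('cen', [517.8, 190.2])
[412.  42.] ('rect', [545.0, 6.4]) ('size', [62.8, 38.2]) ('ang', 19.9) ('ell', [545.9, 0.4]) ('ax', [48.5, 62.0]) ('cen', [545.1, 4.3])
```

View pics/w9.png

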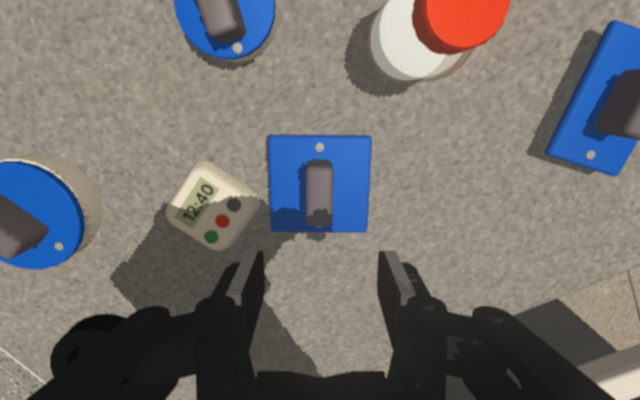

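jog_arm(commands="1 0 40 0 50; 1 0 80 0 50; 1 0 105 0 50; 1 0 116 0 50; 1 0 121 0 50; 1 0 121 0 50; 1 0 121 0 15; 1 0 121 0 15; 1 0 121 0 15; 1 0 121 0 15; 1 0 121 0 15; 1 0 121 0 15")

```text
time: 15.5
position: [0.48, 0.1095, 0.0345]
tcp_rot: [0.973, -0.229, 0.001, -0.001]
ft_force: [0.2, 1.2, 8.5]
grip_width: 0.019
```

jog_arm(commands="0 0 -35 0 15; 0 0 -75 0 15; 0 0 -115 0 15; 0 0 -155 0 15; 0 0 -170 0 15; 0 0 -170 0 15")

```text
time: 16.0
position: [0.4809, 0.1095, 0.2079]
tcp_rot: [0.973, -0.229, 0.004, -0.002]
ft_force: [0.8, 0.3, -1.5]
grip_width: 0.0189
```

Run:
```python
from h import *
s=env.get_state()['position']*1000
print(s,tool([435-s[0],-180-s[1],0]))
c=load('w1')
i=c['img'][225:310,345:445,::-1]; cv2.imwrite('pics/z3.png',cv2.resize(i,None,fx=6,fy=6,interpolation=cv2.INTER_CUBIC))
```

```text
[480.89219509 109.51603156 207.85424331] [ 88.1 279.6  -1. ]
```

View pics/z3.png

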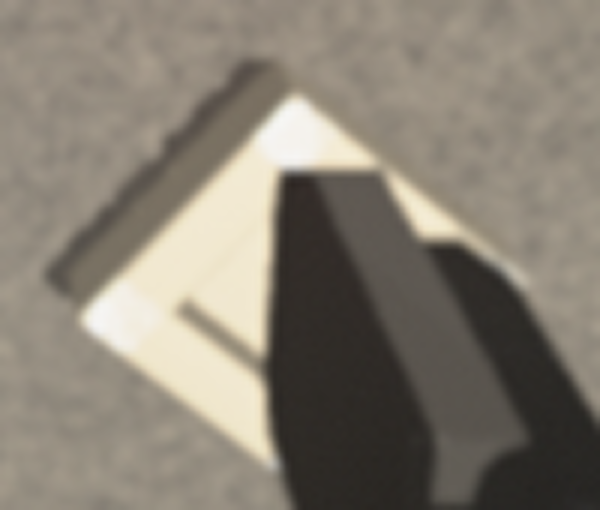

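jog_arm(commands="97 242 0 0 15; 97 242 0 0 15; 97 242 0 0 15; 97 242 0 0 15; 97 242 0 0 15; 97 242 0 0 15; 97 242 0 0 15; 97 242 0 0 15; 97 242 0 0 15")

```text
time: 16.75
position: [0.4572, -0.1511, 0.2025]
tcp_rot: [0.973, -0.23, -0.001, -0.0]
ft_force: [0.1, 0.9, -1.7]
grip_width: 0.0191
```

Run:
```python
from h import *
c=load('w1')
print(onz(c,394.7,240.3,.026),onz(c,358.3,278,.026))
s=env.get_state(); print(s['time'],s['position'],s['tcp_rot'],s['joint_pos'])
c=cap('wrist','w10')
for p,d in blobs(c,'blue',.022): print(p,*d.items())
for p,d in blobs(c,'white',.026): print(p,*d.items())
```

```text
[ 0.43147744 -0.25945894  0.026     ] [ 0.36880024 -0.2080316   0.026     ]
16.75 [ 0.45716388 -0.15108751  0.20252553] [ 9.73206062e-01 -2.29933499e-01 -7.28156379e-04 -1.31639346e-04] [ 0.28861838  0.32465608 -0.08872985  1.97019796  0.03723822  0.84972137
 -1.8549454 ]
[318. 224.] ('rect', [404.7, -123.6]) ('size', [166.4, 167.4]) ('ang', 63.7) ('ell', [390.9, -116.4]) ('ax', [197.2, 226.6]) ('cen', [400.0, -120.0])
[  5. 148.] ('rect', [605.8, 97.1]) ('size', [11.6, 48.9]) ('ang', 48.2) ('ell', [607.7, 98.9]) ('ax', [16.4, 47.2]) ('cen', [606.6, 97.7])
[ 16. 282.] ('rect', [495.6, 183.2]) ('size', [50.6, 68.9]) ('ang', 27.3) ('ell', [498.8, 169.9]) ('ax', [48.1, 93.4]) ('cen', [494.4, 175.9])
[466. 196.] ('rect', [374.4, -263.6]) ('size', [82.3, 82.7]) ('ang', 50.6) ('ell', [374.7, -263.2]) ('ax', [103.1, 115.5]) ('cen', [374.4, -263.6])
[121. 158.] ('rect', [549.6, 3.5]) ('size', [63.1, 61.7]) ('ang', 81.2) ('ell', [551.4, 11.2]) ('ax', [59.8, 76.3]) ('cen', [551.2, 7.3])
[595.  15.] ('rect', [476.2, -410.5]) ('size', [10.1, 28.7]) ('ang', 34.4) ('ell', [476.0, -410.8]) ('ax', [11.5, 35.8]) ('cen', [475.6, -409.9])
[467.   7.] ('rect', [523.6, -318.8]) ('size', [41.2, 18.3]) ('ang', 63.4) ('ell', [525.6, -319.2]) ('ax', [21.6, 47.3]) ('cen', [527.3, -317.1])
```

View pics/w10.png

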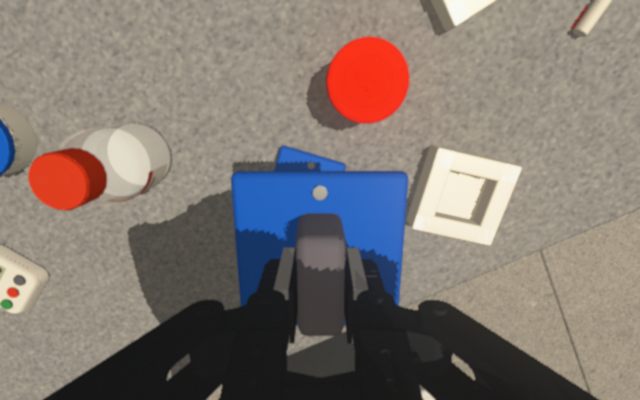

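Run:
```python
from h import *
s=env.get_state()['position']*1000
print(tool([374.3-s[0],-264.5-s[1],0]))
```

```text
[-23.5 139.6  -0. ]
```

jog_arm(commands="-23 138 0 6 15; -23 138 0 12.8 15; -23 138 0 12.8 15; -23 138 0 12.8 15; -23 138 30 12.8 15; -23 138 70 12.8 15; -23 138 105 12.8 15; -23 138 105 12.8 15; -23 138 105 12.8 15; -23 138 105 12.8 15")

```text
time: 17.63
position: [0.3768, -0.2636, 0.0995]
tcp_rot: [0.942, -0.335, 0.0, -0.0]
ft_force: [0.6, -0.0, -1.5]
grip_width: 0.0192
```

Run:
```python
from h import *
s=env.get_state(); print(s['time'],s['position'],s['tcp_rot'],s['joint_pos'])
c=cap('wrist','w11'); lo=s['position'][2]-.0345
print(lo)
for p,d in blobs(c,'blue',.022+lo): print(p,*d.items())
```

```text
17.6333 [ 0.37684083 -0.26356074  0.09954155] [ 9.42125303e-01 -3.35260702e-01  4.12599766e-04 -7.36113288e-05] [ 5.08584857e-01  4.49248085e-01 -1.36396545e-04  2.14946013e+00
 -4.31793886e-04  5.42095117e-01 -1.74572844e+00]
0.0650415506303807
[111. 256.] ('rect', [436.9, -177.9]) ('size', [45.0, 71.1]) ('ang', 46.8) ('ell', [437.7, -180.3]) ('ax', [54.9, 88.8]) ('cen', [437.1, -179.9])
[319. 228.] ('rect', [380.9, -266.5]) ('size', [79.6, 69.0]) ('ang', 50.9) ('ell', [377.8, -264.1]) ('ax', [81.3, 210.0]) ('cen', [381.3, -266.6])
```

View pics/w11.png

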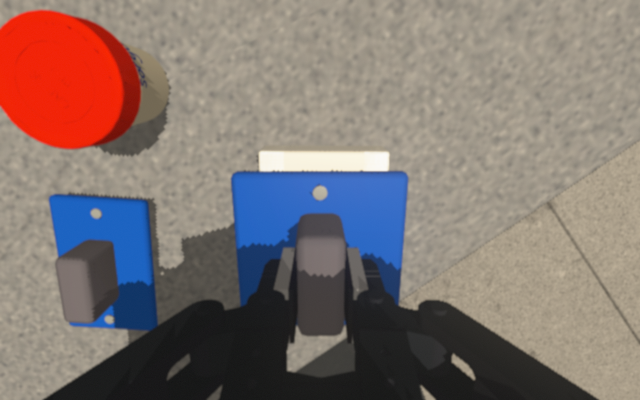

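jog_arm(commands="-1 2 0 0 15; -1 2 15 0 15; -1 2 30 0 15; -1 2 42 0 15; -1 2 50 0 15; -1 2 54 0 15; -1 2 55 0 15; -1 2 55 0 15; -1 2 55 0 15")

```text
time: 18.43
position: [0.3746, -0.2652, 0.0452]
tcp_rot: [0.942, -0.336, 0.001, 0.0]
ft_force: [-2.1, 2.6, 16.3]
grip_width: 0.019
```

jog_arm(commands="0 0 -1 0 15; 0 0 -1 0 50; 0 0 -1 0 50; 0 0 -1 0 50; 0 0 -1 0 50; 0 0 -30 0 50; 0 0 -70 0 50; 0 0 -110 0 50; 0 0 -120 0 50")

```text
time: 19.18
position: [0.3754, -0.2662, 0.1681]
tcp_rot: [0.942, -0.336, 0.003, 0.001]
ft_force: [1.1, -0.5, -0.3]
grip_width: 0.05
```

Run:
```python
from h import *
s=env.get_state(); print(s['time'],s['position'],s['tcp_rot'],s['grip_width'])
c=cap('wrist','w12')
for p,d in blobs(c,'blue',.034): print(p,*d.items())
for p,d in blobs(c,'blue',.022): print(p,*d.items())
print(tool([439.8-s['position'][0]*1000,-117.2-s['position'][1]*1000,0]))
```

```text
19.1833 [ 0.37536321 -0.26621159  0.16812521] [ 9.41753199e-01 -3.36290257e-01  3.07224437e-03  5.80144827e-04] 0.049965194370545744
[153. 223.] ('rect', [437.5, -128.9]) ('size', [60.7, 96.2]) ('ang', 46.8) ('ell', [439.9, -136.0]) ('ax', [68.4, 119.2]) ('cen', [438.8, -134.4])
[321. 191.] ('rect', [373.1, -264.7]) ('size', [79.9, 78.5]) ('ang', 50.7) ('ell', [373.4, -265.6]) ('ax', [100.0, 106.1]) ('cen', [373.1, -264.7])
[153. 223.] ('rect', [437.8, -120.9]) ('size', [63.3, 100.4]) ('ang', 46.8) ('ell', [440.0, -128.5]) ('ax', [72.4, 123.7]) ('cen', [439.1, -126.7])
[321. 191.] ('rect', [370.6, -262.6]) ('size', [83.4, 81.9]) ('ang', 50.7) ('ell', [371.6, -263.4]) ('ax', [105.7, 108.6]) ('cen', [370.6, -262.6])
[-4.450e+01 -1.561e+02 -1.000e-01]
```

View pics/w12.png

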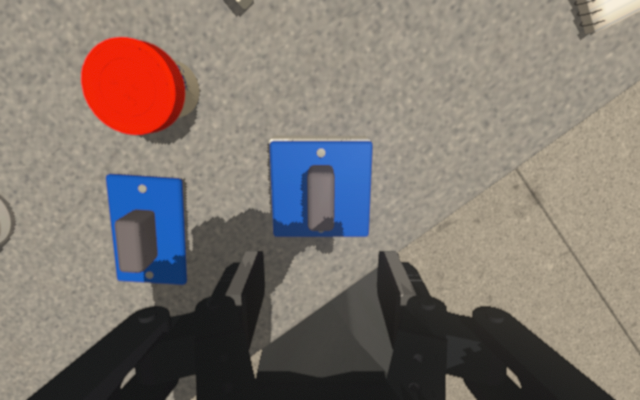

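jog_arm(commands="-44 -156 0 3.6 50; -44 -156 0 3.6 50; -44 -156 0 3.6 50; -44 -156 0 3.6 50; -44 -156 10 3.6 50; -44 -156 10 3.6 50; -44 -156 10 3.6 50")

```text
time: 19.82
position: [0.4377, -0.1164, 0.1526]
tcp_rot: [0.931, -0.365, -0.001, 0.0]
ft_force: [-0.1, -0.9, 0.3]
grip_width: 0.0497
```

Run:
```python
from h import *
s=env.get_state(); print(s['time'],s['position'],s['tcp_rot'],s['joint_pos'])
c=cap('wrist','w13')
for p,d in blobs(c,'blue',.022): print(p,*d.items())
for p,d in blobs(c,'white',.026): print(p,*d.items())
```

```text
19.8167 [ 0.43765394 -0.11642639  0.15264164] [ 9.30923498e-01 -3.65212633e-01 -1.00381686e-03  4.06529117e-04] [ 0.16247679  0.35517916 -0.00856422  2.1031894   0.00526858  0.68537933
 -2.16815769]
[321. 179.] ('rect', [438.8, -119.5]) ('size', [62.0, 98.5]) ('ang', 46.9) ('ell', [439.1, -120.6]) ('ax', [75.6, 138.3]) ('cen', [438.8, -119.5])
[529. 117.] ('rect', [368.4, -267.7]) ('size', [84.3, 82.8]) ('ang', 50.7) ('ell', [367.4, -268.9]) ('ax', [95.3, 128.8]) ('cen', [368.4, -267.7])
[ 37. 352.] ('rect', [499.2, 183.3]) ('size', [62.1, 70.8]) ('ang', 26.0) ('ell', [502.6, 180.8]) ('ax', [61.1, 85.4]) ('cen', [502.0, 182.3])
[106. 186.] ('rect', [551.0, 5.0]) ('size', [66.5, 62.1]) ('ang', 70.2) ('ell', [554.2, 9.5]) ('ax', [61.5, 77.2]) ('cen', [553.9, 8.1])
```

View pics/w13.png

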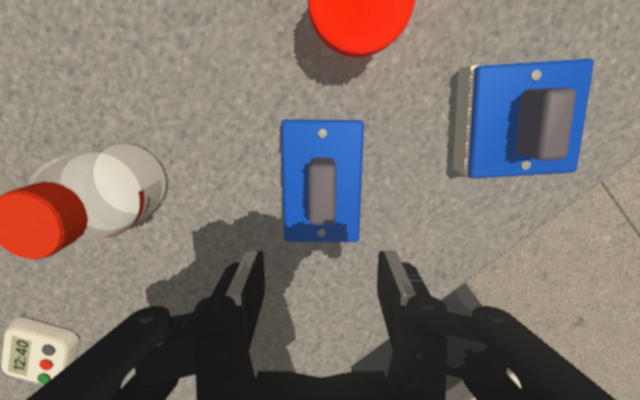

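jog_arm(commands="3 1 40 0 50; 3 1 80 0 50; 3 1 105 0 50; 3 1 114 0 50; 3 1 119 0 50; 3 1 119 0 50; 3 1 119 0 15; 3 1 119 0 15; 3 1 119 0 15; 3 1 119 0 15; 3 1 119 0 15; 3 1 119 0 15")

```text
time: 20.87
position: [0.4408, -0.1195, 0.0357]
tcp_rot: [0.931, -0.366, 0.001, -0.0]
ft_force: [-0.9, -0.3, 7.7]
grip_width: 0.0193
```

jog_arm(commands="0 0 -35 0 15; 0 0 -75 0 15; 0 0 -115 0 15; 0 0 -155 0 15; 0 0 -160 0 15; 0 0 -160 0 15")

```text
time: 21.37
position: [0.4415, -0.1195, 0.1975]
tcp_rot: [0.931, -0.366, 0.003, -0.001]
ft_force: [0.9, 0.4, -1.6]
grip_width: 0.0191
```

Run:
```python
from h import *
s=env.get_state()['position']*1000
print(s,tool([500-s[0],-300-s[1],0]))
```

```text
[ 441.46364295 -119.5215531   197.4833052 ] [165.7  92.4   0.6]
```

jog_arm(commands="175 118 0 -7 15; 175 118 0 -14 15; 175 118 0 -21 15; 175 118 0 -28 15; 175 118 0 -35 15; 175 118 0 -42 15; 175 118 0 -48.5 15; 175 118 0 -48.5 15; 175 118 0 -48.5 15; 175 118 0 -48.5 15")

```text
time: 22.2
position: [0.4876, -0.3238, 0.1935]
tcp_rot: [0.999, 0.048, -0.001, -0.001]
ft_force: [-0.3, -0.0, -2.5]
grip_width: 0.0192
```

Run:
```python
from h import *
s=env.get_state(); print(s['time'],s['position'],s['tcp_rot'],s['joint_pos'])
c=cap('wrist','w14'); lo=s['position'][2]-.0357
for p,d in blobs(c,'blue',.022+lo): print(p,*d.items())
for p,d in blobs(c,'white',.026): print(p,*d.items())
```

```text
22.2 [ 0.48756082 -0.32380472  0.19345198] [ 9.98864098e-01  4.76431760e-02 -5.52521984e-04 -5.80438010e-04] [ 0.62394227  0.48066816 -0.17774506  1.72823382  0.10059721  0.94312068
 -1.0688231 ]
[304. 220.] ('rect', [495.7, -306.5]) ('size', [78.0, 94.9]) ('ang', 5.5) ('ell', [494.9, -309.0]) ('ax', [82.1, 113.2]) ('cen', [497.0, -311.5])
[445. 184.] ('rect', [490.6, -435.7]) ('size', [10.7, 75.3]) ('ang', 34.7) ('ell', [490.2, -435.2]) ('ax', [13.7, 86.2]) ('cen', [490.5, -435.5])
[565. 252.] ('rect', [425.0, -588.7]) ('size', [144.0, 203.3]) ('ang', 78.1) ('ell', [415.5, -572.9]) ('ax', [161.3, 250.7]) ('cen', [416.2, -578.2])
[343.  69.] ('rect', [572.2, -333.5]) ('size', [101.3, 63.9]) ('ang', 5.5) ('ell', [570.0, -336.0]) ('ax', [79.7, 121.0]) ('cen', [572.0, -333.6])
```

View pics/w14.png

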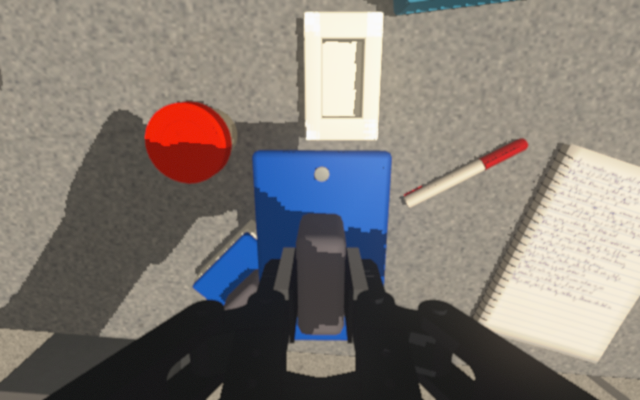

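jog_arm(commands="83 17 0 0 15; 83 17 0 0 15; 83 17 0 0 15; 83 17 40 0 15; 83 17 75 0 15; 83 17 95 0 15; 83 17 100 0 15; 83 17 100 0 15; 83 17 100 0 15")

```text
time: 23.0
position: [0.573, -0.3334, 0.0955]
tcp_rot: [0.999, 0.049, 0.001, 0.0]
ft_force: [0.4, -0.6, -0.9]
grip_width: 0.0193
```

Run:
```python
from h import *
s=env.get_state(); print(s['time'],s['position'],s['tcp_rot'])
c=cap('wrist','w15'); lo=s['position'][2]-.0357
for p,d in blobs(c,'blue',.022+lo): print(p,*d.items())
```

```text
23.0 [ 0.57301471 -0.33337209  0.09545332] [9.98801308e-01 4.89436021e-02 6.01418821e-04 3.31115274e-04]
[323. 209.] ('rect', [589.5, -331.8]) ('size', [64.6, 61.8]) ('ang', 5.5) ('ell', [588.6, -332.9]) ('ax', [79.8, 84.9]) ('cen', [590.6, -332.1])
[524.  95.] ('rect', [653.9, -411.8]) ('size', [18.3, 18.4]) ('ang', 5.6) ('ell', [653.6, -411.8]) ('ax', [18.3, 19.0]) ('cen', [653.7, -411.8])
```

View pics/w15.png

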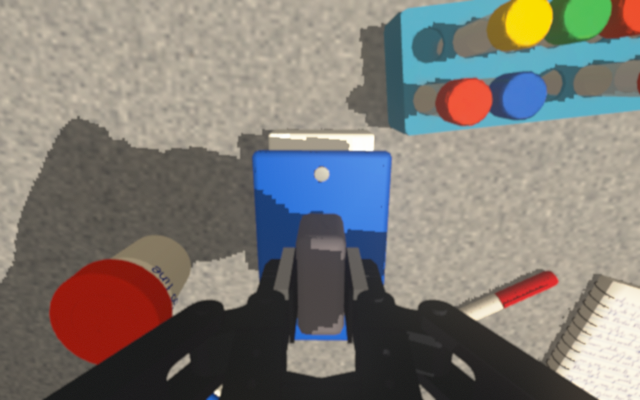

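jog_arm(commands="0 0 15 0 15; 0 0 30 0 15; 0 0 40 0 15; 0 0 47 0 15; 0 0 50 0 15; 0 0 51 0 15; 0 0 51 0 15; 0 0 51 0 15")

```text
time: 23.72
position: [0.5728, -0.334, 0.047]
tcp_rot: [0.999, 0.049, 0.001, 0.001]
ft_force: [-8.4, 4.3, 23.8]
grip_width: 0.019
```

jog_arm(commands="-1 0 -1 0 15; -1 0 -1 0 15; -1 0 -1 0 50; -1 0 -1 0 50; -1 0 -1 0 50; -1 0 -1 0 50; -1 0 -30 0 50; -1 0 -70 0 50; -1 0 -110 0 50; -1 0 -140 0 50; -1 0 -150 0 50; -1 0 -150 0 50")

```text
time: 24.72
position: [0.5726, -0.3344, 0.1967]
tcp_rot: [0.999, 0.049, 0.002, 0.001]
ft_force: [0.0, -0.1, -0.8]
grip_width: 0.0499
```

Run:
```python
from h import *
s=env.get_state(); print(s['time'],s['position'],s['tcp_rot'],s['grip_width'])
c=cap('wrist','w16')
for p,d in blobs(c,'blue',.034): print(p,*d.items())
print(tool([560-s['position'][0]*1000,0-s['position'][1]*1000,0]))
```

```text
24.7167 [ 0.57262112 -0.33440611  0.1966527 ] [0.9987998  0.04889875 0.0024193  0.00142337] 0.04985947397269905
[263. 353.] ('rect', [381.2, -299.1]) ('size', [61.7, 38.0]) ('ang', 6.3) ('ell', [381.3, -295.8]) ('ax', [40.7, 67.7]) ('cen', [379.4, -295.0])
[319. 177.] ('rect', [570.5, -333.5]) ('size', [98.1, 61.9]) ('ang', 5.6) ('ell', [570.5, -333.8]) ('ax', [79.6, 130.3]) ('cen', [570.6, -333.5])
[435.  93.] ('rect', [654.3, -422.3]) ('size', [19.9, 20.8]) ('ang', 5.6) ('ell', [654.3, -422.2]) ('ax', [20.8, 21.1]) ('cen', [654.3, -422.2])
[562.  79.] ('rect', [675.9, -523.5]) ('size', [19.4, 20.4]) ('ang', 55.5) ('ell', [675.8, -523.7]) ('ax', [19.8, 20.6]) ('cen', [675.9, -523.6])
[  20.2 -334.    -0.4]
```

View pics/w16.png

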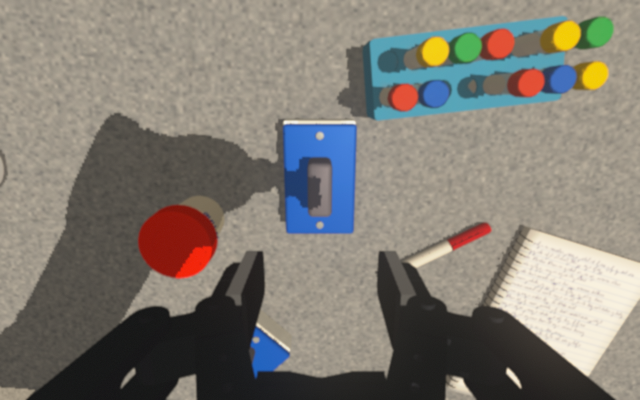

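jog_arm(commands="0 0 -80 0 60; 20 -330 -165 0 60; 20 -330 -165 0 60; 20 -330 -165 0 60; 20 -330 -165 0 60; 20 -330 -165 0 60; 20 -330 -165 0 60; 20 -330 -165 0 60; 20 -330 -165 0 60; 20 -330 -165 0 60; 20 -330 -165 0 60; 20 -330 -165 0 60; 20 -330 -165 0 60; 20 -330 -165 0 60; 20 -330 -165 0 60")

```text
time: 26.02
position: [0.5586, -0.0048, 0.3572]
tcp_rot: [0.999, 0.048, -0.001, 0.0]
ft_force: [0.2, 0.3, -0.3]
grip_width: 0.06
```

Run:
```python
from h import *
s=env.get_state(); print(s['time'],s['position'],s['tcp_rot'],s['grip_width'])
c=cap('wrist','w17');c2=cap('scene','s17')
for p,d in blobs(c,'blue',.034): print(p,*d.items())
for t in ['w1','w17']:
    k=load(t); hsv=cv2.cvtColor(k['img'],cv2.COLOR_RGB2HSV); m=cv2.inRange(hsv,(0,180,90),(6,255,255))
    for q in cv2.findContours(m,cv2.RETR_EXTERNAL,cv2.CHAIN_APPROX_NONE)[0]:
        if cv2.contourArea(q)>700:
            u,v=cv2.minEnclosingCircle(q)[0]; print(t,u,v,onz(k,u,v,.116)[:2],onz(k,u,v,.073)[:2])
i=c2['img'][125:265,225:475,::-1]
cv2.imwrite('pics/s17c.png',cv2.resize(i,None,fx=3.2,fy=3.2,interpolation=cv2.INTER_CUBIC))
```

```text
26.0167 [ 0.55857093 -0.00484228  0.35718837] [ 9.98852584e-01  4.78811870e-02 -9.32909656e-04  1.92075546e-04] 0.059993997433377064
[479. 286.] ('rect', [373.4, -261.8]) ('size', [81.0, 80.1]) ('ang', 50.8) ('ell', [373.1, -264.3]) ('ax', [97.2, 107.7]) ('cen', [373.5, -262.0])
[562. 163.] ('rect', [570.4, -331.0]) ('size', [97.9, 62.5]) ('ang', 5.5) ('ell', [571.9, -331.7]) ('ax', [81.6, 124.2]) ('cen', [570.7, -331.3])
[ 57. 120.] ('rect', [562.4, 333.0]) ('size', [87.4, 91.4]) ('ang', 5.5) ('ell', [562.6, 333.2]) ('ax', [88.5, 91.8]) ('cen', [562.6, 333.1])
[247.  92.] ('rect', [619.4, 93.4]) ('size', [29.0, 62.9]) ('ang', 79.9) ('ell', [622.0, 103.8]) ('ax', [49.7, 60.4]) ('cen', [620.0, 95.6])
[219.  80.] ('rect', [632.1, 131.2]) ('size', [20.8, 58.6]) ('ang', 64.3) ('ell', [628.0, 124.3]) ('ax', [36.0, 55.3]) ('cen', [631.3, 129.6])
w1 373.72174072265625 194.39999389648438 [ 0.52855117 -0.2109233 ] [ 0.51581087 -0.21773635]
w1 190.3918914794922 173.5 [ 0.55248206 -0.00333845] [0.54240046 0.012911  ]
w17 481.98077392578125 202.36264038085938 [ 0.52803617 -0.19282245] [ 0.51623251 -0.21475335]
w17 315.7540283203125 166.1974639892578 [5.51636085e-01 2.18317209e-04] [ 5.42480527e-01 -5.18476711e-05]
```

View pics/w17.png

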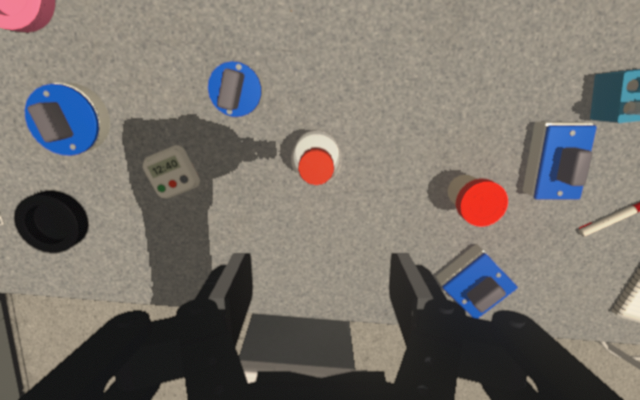

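View pics/s17c.png

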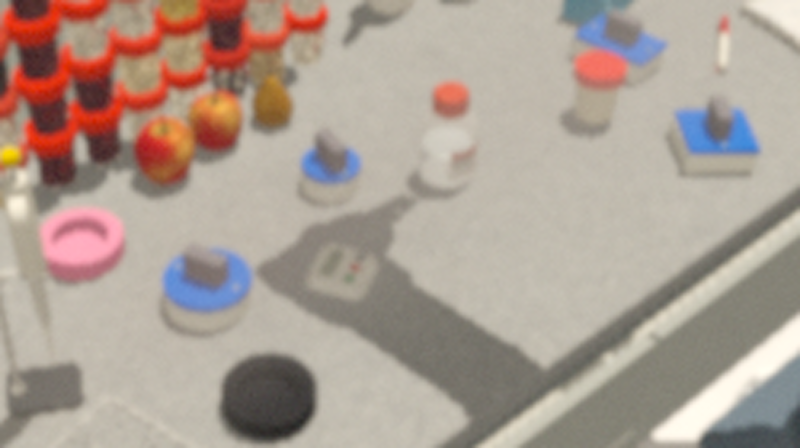

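The overview (w17) shows all four lids flat and flush: large round (61,119), small round (235,90), oblong (565,160), square (480,285). In the scene view the bottle and cup are at the same pixels as in the first picture.

Run:
```python
from h import *
env.close_job()
```

```text
the job is handed in; nothing more can be done
```

All four blue lids are on the moulds of their own shape and size, and I handed the job in at about 26 s, with the gripper open and clear of everything.

**Seating:** Each lid stopped within about 1.5 mm of the height it should have when fully home. The plate readings from the closing pictures lie within about 3 mm of the measured mould centres, close to the cameras' 2 mm error. The pictures show all four lying flat and flush.

**Bystanders:** The bottle and cup stand where they did. The cap readings agree within about 4 mm across two different viewpoints, and the scene camera shows both at the same pixels as at the start.

**Contact forces:** The end-of-move readings peaked at about 26 N, when pressing the large round lid home. The large round and oblong lids met some sideways force there (up to about 8 N), so I backed each off 1–2 mm before letting go.

**Disagreements:** The top camera read mould positions about 4 mm off the wrist camera. I corrected for that on the large round mould, and the two then agreed.

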